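# Turn a tin's label to the reader and wind the reader up to it

## Task

The tin on the label reader's round rest has its label turned the wrong way. First turn it so that the label squarely faces the reader's window, leaving it standing in the middle of the rest; then let go of it and bring the reader forward (the knob on its carriage winds it along) until the pointer on the carriage stands level with the index mark on the base. Do not tip the tin over, and leave the other things on the table where they are.

Things in the scene. Friction and masses are not known exactly. Their poses are not given: they have to be found in the camera images.
- reader_base: Base plate of the label reader, 110 x 330 x 12 mm, painted grey, fixed to the table. Origin at the centre of its underside (z = 0, table top), z up. Its y axis is the long way: the round rest is at the +y end, the carriage slides along y behind it and moves to +y as it is wound forward. The -x long side is nearer to the robot.
- rest_centre (a point): Centre of the top of the round black rubber rest (80 mm across) on which the tin stands; 105 mm from the base's centre along its +y and 16 mm above the table. Axes as the base's.
- tin_centre (a point): Centre, half-way up, of a plain metal tin, 56 mm in diameter, 80 mm tall, 0.18 to 0.35 kg, loose, standing on the rest. Its x axis points from the tin's axis out through the middle of the label, z up: with the label facing the reader, x points along the base's -y. A low dark ridge (20 x 6 mm, 3 mm high) on the lid points from the middle towards the label side.
- tin_label (a point): Middle of the paper label on the tin's side (28 mm out from the tin's axis along the tin's x, half-way up). White label with upright black bars, 42 mm wide round the tin, 46 mm tall; the rest of the tin is bare metal.
- reader_window (a point): Centre of the dark window in the front (+y) face of the reader head on the carriage's front end. Head 72 mm wide, 36 mm deep, top 90 mm above the table; carriage block 76 mm wide, 140 mm long from the window face backward, top 45 mm above the table. With the pointer at the mark the window stands about 14 mm from a centred tin. Axes as the base's.
- knob_grip (a point): Grip point of the black feed knob on the carriage, 105 mm behind the window end: on its upright axis, 74 mm above the table. Grip: an upright bar 12 mm thick, 40 mm long, from 51 to 84 mm above the table, on a 42 mm disc. Frame turns with the knob: x along the bar, y across it, z up. The knob shifts along the base's +y by 14 mm per radian turned; stiff (0.10 N m), stays where left.
- feed_knob (a joint): Angle of the knob, rad. Grows as the knob is turned clockwise seen from above, which drives the carriage forward (0.014 m of travel per rad) through a rack and pinion; 0 is fully back, the carriage stops at 5.0; the pointer reaches the index mark near 4.29. Starts between 0.4 and 2.0.
- pointer_tip (a point): Tip of the steel pointer on the robot-side (-x) flank of the carriage, 70 mm behind the window end, 16 mm above the table; its black line lies across the travel. Axes as the base's.
- index_mark (a point): Inner end of the one black index line on the base, at the robot-side (-x) edge of its top. The pointer is level with it when both have the same y in the base's frame. Axes as the base's.
- glue_bottle: Bystander: white squeeze bottle, 53 mm across, 155 mm tall, loose. Origin at the centre of its underside.
- reel_natural: Bystander: wooden reel of pale thread, 35 mm across, 44 mm tall, loose. Origin at the centre of its underside.
- reel_red: Bystander: wooden reel of red thread, 35 mm across, 44 mm tall, loose. Origin at the centre of its underside.
- beeswax: Bystander: cake of beeswax, 38 x 52 x 18 mm, loose. Origin at the centre of its underside.
- brass_weight: Bystander: square brass weight with a small knob, 50 x 50 x 42 mm, loose. Origin at the centre of its underside.
- masking_tape: Bystander: roll of masking tape lying flat, 88 mm across, 24 mm tall, loose. Origin at the centre of its underside.
Not all that is in view belongs to the job. Leave any yellow look-alike of the part that bears tin_centre alone.

How it is judged:
By the outcome, as a careful person would: the job done as asked, in the order asked, and still so for the second after the job is handed in, with the robot touching nothing.
It also fails if it takes over 72 s, if anything falls off the work surface, if the arm or the gripper's body presses on something with over 40 N, if the wrist force passes 120 N, or if a joint passes its speed limit or range.

## Robot

A 6-joint arm with a two-finger parallel gripper is mounted at the origin on a cart in front of the work surface, level with it; the furniture and walls round the work are solid. World frame = base frame: x ahead of the robot, y to its left, z up, the work surface at z = 0. Lengths are in m, angles in rad, forces in N, time in s.
With the tool pointing down it reaches from about 0.425 to 1.125 m from the base axis. Payload 14.9 kg.
Tool frame: the origin (TCP) lies midway between the tips of the shut fingers; the grasp point (between the pads) lies 19 mm behind it; z points along the fingers, x is the direction in which the jaws open and shut, and the axes are right-handed (so a half turn about z gives the same grasp; the last joint's range is limited). The gripper opens to 91 mm and grips with 3 to 60 N. Pads are 32 mm wide; open, the fingers measure 118 mm over their backs; the gripper's body (76 mm by 178 mm) begins 60 mm behind the grasp point.
Start: joints at [1.162, 0.379, 1.734, -0, 1.028, -0.033], TCP at [0.257, 0.651, 0.214] pointing down, gripper open.
Joint ranges: [-2.77, 2.77], [-0.74, 2.19], [0, 2.66], [-1.06, 4.2], [0.31, 2.87], [-3.08, 3.08]. Speed limits (rad/s): [1.89, 1.89, 2.39, 3.14, 3.14, 3.14].

## Interface

Orientations are given as [roll, pitch, yaw] about the fixed x, y, z axes, in that order (R = Rz(yaw) Ry(pitch) Rx(roll)).
In Python, from bench import bot, optics gives the robot as it stands.
- The arm moves only by the tool move_arm, never from a script. Its arguments are lists of equal length, an entry for each row: "jaw": the closure, from 0 (fully open) to 1 (shut); "translation": the shift along the tool's x, y, z in m, a list of three; "delta_rot": the turn, a rotation vector about the tool's x, y, z in degrees, a list of three. A call has 1 to 10 rows; each row is the pose to reach, as a shift and turn from the pose commanded when the call began, along the tool's axes at that moment; what a row does not reach only later rows make up. A row lasts 1/12 s, in which the tool goes at most 41.7 mm and 7.16 degrees, less where a joint would pass 70% of its speed; a pose out of reach is approached as far as the arm can. A call with a gripper value outside its range is refused whole. The fingers move at their own pace and stop on an object; "squeeze" is the grip in N (left out, the last holds). Time passes only in rows, so rows that repeat a pose let the fingers close. It gives the time, the measured TCP pose, the force and the opening at its end, in the units of the state.
- bot.get_state(): the state, without advancing time (a new reading comes with each control period).
- optics.capture(name): name is "scene" or "top" or "wrist"; returns the picture (480x640x3 uint8, red, green, blue); there is no depth.
- optics.calibration(name): a dict with "K" (3x3 intrinsics, pixels), "rvec" (rotation vector, rad) and "tvec" (3), from world to camera coordinates, as OpenCV has them. Camera axes: x right, y down, z forward; pixel columns grow to the right and rows downward; lengths in m; the calibration is good to about 2 mm. A picture is of the moment at which its call begins: read the wrist's pose just before it. calibration takes no time and is no camera call; for the wrist camera it gives the pose at the moment of the call.
- bot.close_job(): hands the job in, once; it reports no verdict.
The state is a dict: "t": time; "joint_positions": joint angles; "joint_vel": joint speeds; "tau": joint torques, N m; "ee_pos": TCP position; "eef_rot": TCP orientation; "contact_force": force on the tool from outside, world axes, zero at the start; "wrist_torque": the same for the moment, N m; "finger_gap": opening from 0.0 (shut) to 1.0 (fully open).
Only numpy, scipy, OpenCV 4.12 (cv2) and the standard library are available. Lean on these libraries where they do the work, as an engineer would, in place of code of your own. Each camera call takes 0.05 s, during which the arm holds its last target.

## Working session

There is one attempt and no reset: what is moved stays moved. The work goes in short steps, Python scripts to look and compute and a tool call to move; the robot and the scene stay as the last step left them, time stands still between calls to the robot, and variables do not carry over. Pictures are saved under pics/ and viewed, and the job is handed in when it is done.

Besides the shell and the picture viewer there is one more tool, called after "Request:" as name(argument=value, ...), one argument or row to a line, values as JSON. move_arm: Moves the arm, as the interface text tells. Its arguments: {"type":"object","properties":{"jaw":{"type":"array"},"translation":{"type":"array"},"delta_rot":{"type":"array"},"squeeze":{"type":"number"}},"required":["jaw","translation","delta_rot"]}

```bash
ls; mkdir -p pics; python3 - <<'E'
from bench import bot, optics
import cv2
print(bot.get_state())
for n in ("scene","top","wrist"):
    c=optics.calibration(n); print(n,c)
    cv2.imwrite(f"pics/{n}0.png",optics.capture(n)[:,:,::-1])
E
```

```text
pics
{'t': 0.0, 'joint_positions': array([ 1.16170750e+00,  3.79382991e-01,  1.73476659e+00, -8.81042568e-06,
        1.02848792e+00, -3.33168139e-02]), 'joint_vel': array([ 1.00325036e-03,  1.73829200e-04, -1.33132602e-05, -1.55103525e-03,
       -1.12500181e-03,  4.51569214e-05]), 'tau': array([ 3.08383293e-03, -7.63729763e+01, -4.34374237e+01,  6.51552784e-02,
        4.23277554e-02, -1.62577844e-04]), 'ee_pos': array([0.2567591 , 0.6507981 , 0.21331316]), 'eef_rot': array([-3.14156539e+00,  1.04451104e-03,  1.19502888e+00]), 'contact_force': array([ 0.56075433, -0.33494892,  0.63950332]), 'wrist_torque': array([ 0.01890064,  0.00079783, -0.03094991]), 'finger_gap': 0.9999653944758233}
scene {'K': array([[549.01799462,   0.        , 315.73751896],
       [  0.        , 549.01799462, 229.13089189],
       [  0.        ,   0.        ,   1.        ]]), 'rvec': array([ 2.32663594, -0.64656105,  0.26634469]), 'tvec': array([-0.49023131,  0.1867107 ,  1.32541635])}
top {'K': array([[444.08808192,   0.        , 320.97247545],
       [  0.        , 444.08808192, 252.06052197],
       [  0.        ,   0.        ,   1.        ]]), 'rvec': array([ 2.13941763, -2.12153173,  0.14857337]), 'tvec': array([-0.07248242,  0.55430489,  1.39392498])}
wrist {'K': array([[429.05088478,   0.        , 319.97467815],
       [  0.        , 429.05088478, 237.18518776],
       [  0.        ,   0.        ,   1.        ]]), 'rvec': array([-2.43089297, -1.65392617, -0.19479406]), 'tvec': array([-0.69964196, -0.02588548,  0.38898226])}
```

View pics/scene0.png

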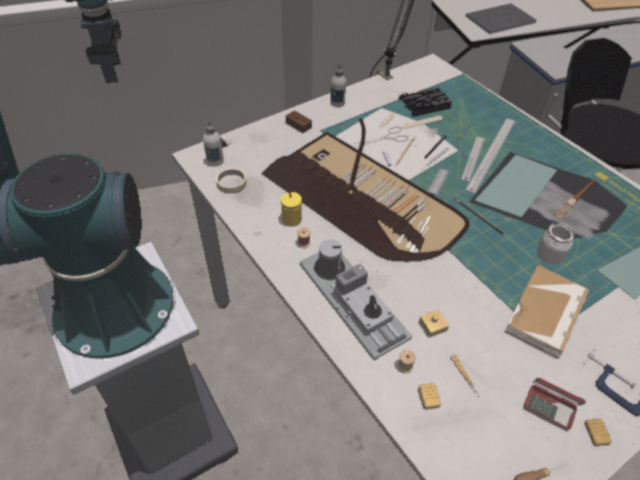

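View pics/top0.png

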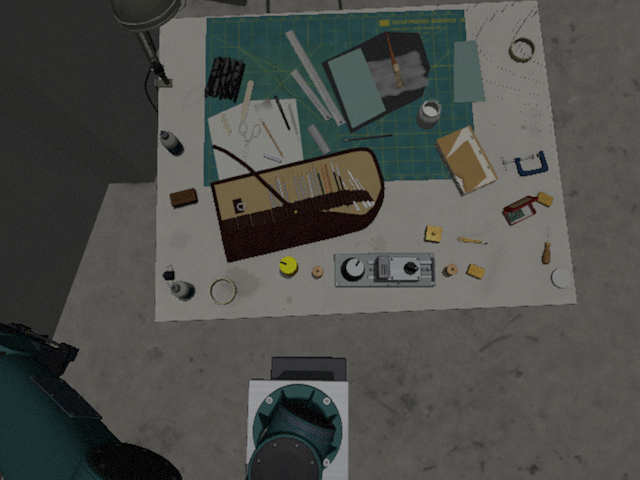

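View pics/wrist0.png

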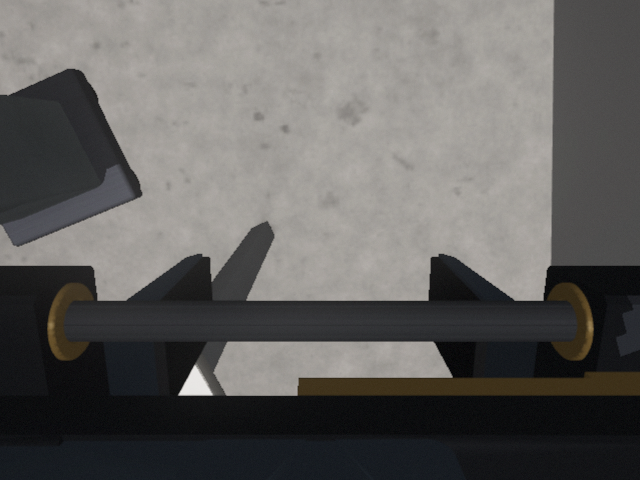

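Candidates for the tin: the yellow tin at top (288,266) and scene (291,208), which is the look-alike to leave alone, and the bare-metal tin on the rest at top (353,268) and scene (330,258). I choose the metal one. The glue bottles at top (181,289) and (170,142) don't match. Next is a close crop to check the choice.

```bash
python3 - <<'E'
import cv2,numpy as np
a=cv2.imread("pics/top0.png")[240:300,325:445]; a=cv2.resize(a,None,fx=6.5,fy=6.5,interpolation=cv2.INTER_CUBIC)
cv2.imwrite("pics/topc.png",a)
b=cv2.imread("pics/scene0.png")[230:360,290:450]; cv2.imwrite("pics/scenec.png",cv2.resize(b,None,fx=4.5,fy=4.5,interpolation=cv2.INTER_CUBIC))
E
cat > h.py <<'E'
import numpy as np,cv2
from bench import bot,optics
def ray(c,uv,z):
    R=cv2.Rodrigues(np.array(c["rvec"],float))[0]; t=np.array(c["tvec"]).ravel()
    uv=np.atleast_2d(uv).astype(float); d=(np.linalg.inv(c["K"])@np.c_[uv,np.ones(len(uv))].T).T@R
    o=-R.T@t; z=np.broadcast_to(z,len(uv)); return o+d*((z-o[2])/d[:,2])[:,None]
def proj(c,P):
    return cv2.projectPoints(np.atleast_2d(np.array(P,float)),np.array(c["rvec"],float),np.array(c["tvec"],float),np.array(c["K"]),None)[0].reshape(-1,2)
E
```

```text
(no output)
```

View pics/topc.png

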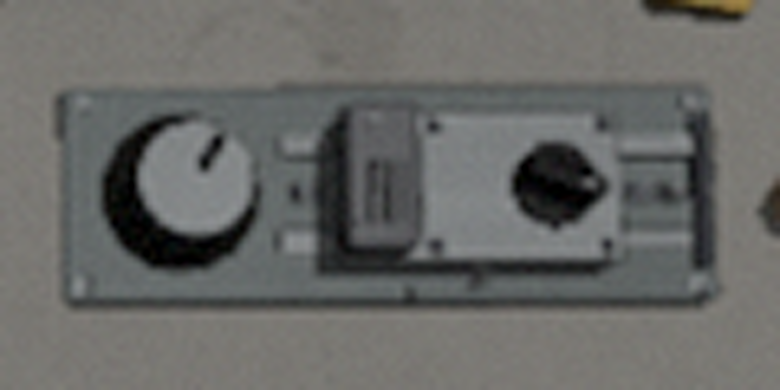

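View pics/scenec.png

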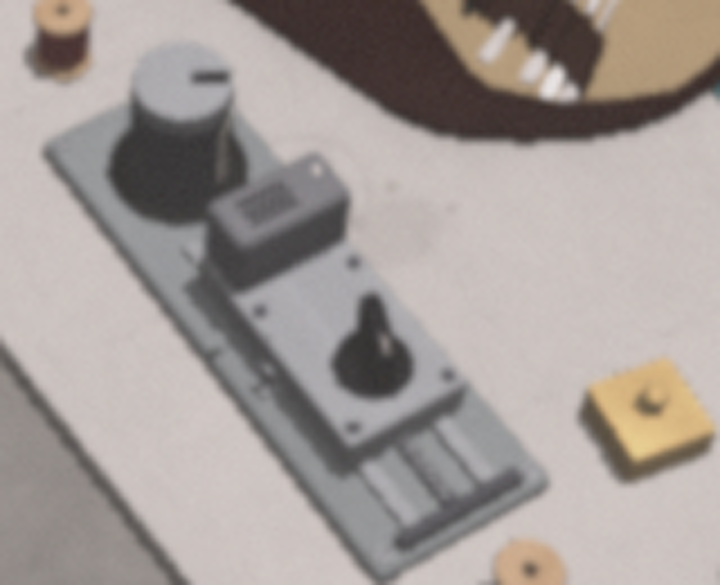

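```bash
python3 - <<'E'
from h import *
c=optics.calibration("top"); s=optics.calibration("scene")
T=lambda L: np.array(L,float)/6.5+[325-.42,240-.42]
S=lambda L: np.array(L,float)/4.5+[290-.4,230-.4]
np.set_printoptions(precision=4,suppress=True)
C=ray(c,T([(63,91),(708,88),(714,299),(70,303)]),.012);print(C)
print("ctr",C.mean(0)); v=(C[0]+C[3]-C[1]-C[2])/2; print(np.linalg.norm(v),"yaw of y",np.degrees(np.arctan2(v[1],v[0])))
print("rest",ray(c,T([(180,192)]),.016)); 
print("tin",ray(c,T([(196,178)]),.096),"ridge",ray(c,T([(205,168),(224,137)]),.099))
print("knob disc",ray(c,T([(560,185)]),.050),"bar",ray(c,T([(590,185),(525,180)]),.084))
print("scene tin",ray(s,S([(182,83)]),.096),"ridge",ray(s,S([(192,77),(230,75)]),.099))
print("scene base", ray(s,S([(45,150),(548,487),(385,580)]),.012))
print("pointer",ray(c,T([(478,282)]),.016),ray(c,T([(409,295)]),.012))
print("pointer s",ray(s,S([(262,386)]),.016),ray(s,S([(212,352)]),.012))
E
```

```text
[[ 0.5551 -0.1112  0.012 ]
 [ 0.5589 -0.4376  0.012 ]
 [ 0.452  -0.4374  0.012 ]
 [ 0.4473 -0.1153  0.012 ]]
ctr [ 0.5033 -0.2754  0.012 ]
0.3243164912685049 yaw of y 90.75254929294542
rest [[ 0.5034 -0.1703  0.016 ]]
tin [[ 0.5005 -0.1738  0.096 ]] ridge [[ 0.505  -0.1779  0.099 ]
 [ 0.5199 -0.187   0.099 ]]
knob disc [[ 0.5042 -0.3549  0.05  ]] bar [[ 0.5001 -0.363   0.084 ]
 [ 0.5022 -0.332   0.084 ]]
scene tin [[ 0.5039 -0.1798  0.096 ]] ridge [[ 0.5093 -0.1811  0.099 ]
 [ 0.5277 -0.1904  0.099 ]]
scene base [[ 0.4506 -0.1227  0.012 ]
 [ 0.56   -0.4455  0.012 ]
 [ 0.4576 -0.4459  0.012 ]]
pointer [[ 0.4592 -0.3192  0.016 ]] [[ 0.4528 -0.2852  0.012 ]]
pointer s [[ 0.4668 -0.3215  0.016 ]] [[ 0.4575 -0.2877  0.012 ]]
```

```bash
cat >> h.py <<'E'
from scipy.spatial.transform import Rotation as Ro
def RT():
    s=bot.get_state(); return Ro.from_euler('xyz',s["eef_rot"]).as_matrix(),np.array(s["ee_pos"])
def tool(target,R=None,p=None):
    if R is None: R,p=RT()
    return R.T@(np.array(target)-p)
np.set_printoptions(precision=4,suppress=True)
E
python3 - <<'E'
from h import *
c=optics.calibration("wrist");R=cv2.Rodrigues(c["rvec"])[0];o=-R.T@c["tvec"]
print("cam in tool",tool(o)); print("axes in tool",RT()[0].T@R.T)
for P in [(.38,.45,.32),(.5,.2,.32),(.48,-.18,.32)]: print(tool(P))
E
```

```text
cam in tool [ 0.0001 -0.0654 -0.1704]
axes in tool [[ 1.     -0.0003  0.0002]
 [ 0.0002  0.9724  0.2334]
 [-0.0003 -0.2334  0.9724]]
[-0.1418  0.1883 -0.1064]
[-0.3303  0.3917 -0.1063]
[-0.6911  0.5126 -0.106 ]
```

```bash
python3 - <<'E'
from h import *
for P in [(.38,.45,.32),(.5,.2,.32),(.56,-.27,.30)]: print(tool(P))
E
```

```text
[-0.1418  0.1883 -0.1064]
[-0.3303  0.3917 -0.1063]
[-0.7454  0.62   -0.086 ]
```

Request:
move_arm(
  jaw=[0, 0, 0, 0, 0, 0, 0, 0, 0, 0],
  translation=[
    [-0.022, 0.028, -0.018],
    [-0.044, 0.056, -0.036],
    [-0.066, 0.084, -0.054],
    [-0.088, 0.112, -0.072],
    [-0.11, 0.14, -0.09],
    [-0.135, 0.17, -0.1],
    [-0.16, 0.2, -0.106],
    [-0.185, 0.23, -0.106],
    [-0.21, 0.26, -0.106],
    [-0.235, 0.29, -0.106],
  ],
  delta_rot=[
    [0, 0, 0],
    [0, 0, 0],
    [0, 0, 0],
    [0, 0, 0],
    [0, 0, 0],
    [0, 0, 0],
    [0, 0, 0],
    [0, 0, 0],
    [0, 0, 0],
    [0, 0, 0],
  ],
)

```text
t: 0.98
ee_pos: [0.4408, 0.3244, 0.3201]
eef_rot: [3.141, -0.0, 1.195]
contact_force: [0.8, -0.0, -0.4]
finger_gap: 1.001
```

Request:
move_arm(
  jaw=[0, 0, 0, 0, 0, 0, 0, 0, 0, 0],
  translation=[
    [-0.034, 0.022, 0],
    [-0.068, 0.044, 0],
    [-0.102, 0.066, 0],
    [-0.136, 0.088, 0],
    [-0.17, 0.11, 0],
    [-0.204, 0.132, 0],
    [-0.238, 0.154, 0],
    [-0.272, 0.176, 0],
    [-0.306, 0.198, 0],
    [-0.34, 0.22, 0],
  ],
  delta_rot=[
    [0, 0, -2],
    [0, 0, -4],
    [0, 0, -6],
    [0, 0, -8],
    [0, 0, -10],
    [0, 0, -13],
    [0, 0, -16],
    [0, 0, -19],
    [0, 0, -21.5],
    [0, 0, -21.5],
  ],
)

```text
t: 1.82
ee_pos: [0.5201, -0.073, 0.32]
eef_rot: [3.141, 0.0, 1.573]
contact_force: [0.9, 0.6, 0.3]
finger_gap: 0.998
```

```bash
python3 - <<'E'
from h import *
print(bot.get_state()["ee_pos"],bot.get_state()["eef_rot"],tool((.56,-.27,.30)))
E
```

```text
[ 0.5201 -0.073   0.32  ] [3.1414 0.     1.573 ] [-0.1971  0.0394  0.02  ]
```

Request:
move_arm(
  jaw=[0, 0, 0, 0, 0, 0, 0],
  translation=[
    [-0.038, 0.008, 0.004],
    [-0.076, 0.016, 0.008],
    [-0.114, 0.024, 0.012],
    [-0.152, 0.032, 0.016],
    [-0.19, 0.038, 0.02],
    [-0.197, 0.04, 0.02],
    [-0.197, 0.04, 0.02],
  ],
  delta_rot=[
    [0, 0, 0],
    [0, 0, 0],
    [0, 0, 0],
    [0, 0, 0],
    [0, 0, 0],
    [0, 0, 0],
    [0, 0, 0],
  ],
)

```text
t: 2.4
ee_pos: [0.5601, -0.2699, 0.2992]
eef_rot: [-3.141, -0.0, 1.568]
contact_force: [0.1, 0.7, 0.3]
finger_gap: 1.002
```

```bash
python3 - <<'E'
from h import *
import json
c=optics.calibration("wrist"); im=optics.capture("wrist")
json.dump({k:np.array(v).tolist() for k,v in c.items()},open("cw1.json","w"))
cv2.imwrite("pics/w1.png",im[:,:,::-1])
E
```

```text
(no output)
```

View pics/w1.png

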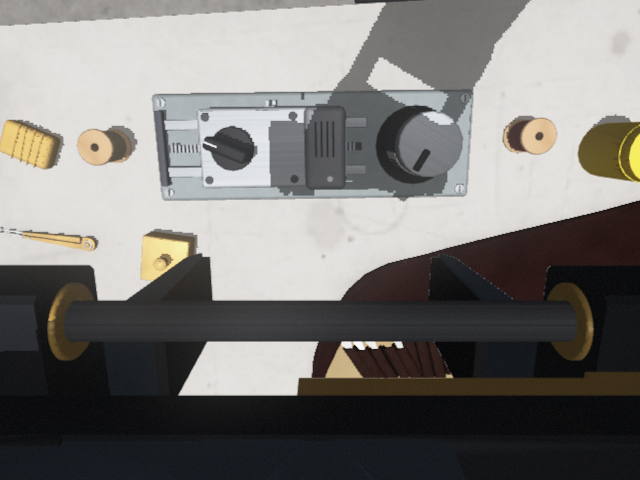

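```bash
python3 - <<'E'
import cv2
a=cv2.imread("pics/w1.png")
cv2.imwrite("pics/w1L.png",cv2.resize(a[85:205,145:305],None,fx=5,fy=5,interpolation=cv2.INTER_CUBIC))
cv2.imwrite("pics/w1R.png",cv2.resize(a[85:205,330:490],None,fx=5,fy=5,interpolation=cv2.INTER_CUBIC))
E
```

```text
(no output)
```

View pics/w1L.png

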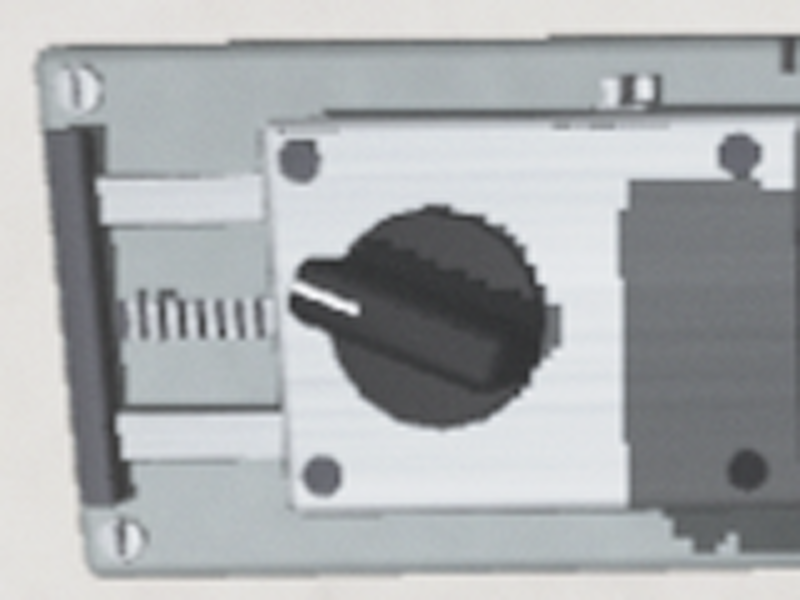

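View pics/w1R.png

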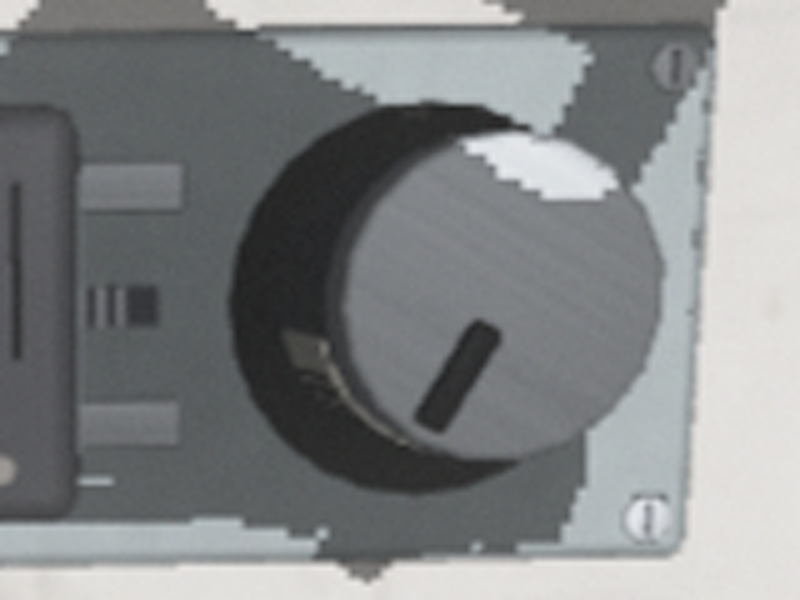

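```bash
python3 - <<'E'
from h import *
import json
c={k:np.array(v) for k,v in json.load(open("cw1.json")).items()}
L=lambda l:np.array(l,float)/5+[145-.4,85-.4]
R=lambda l:np.array(l,float)/5+[330-.4,85-.4]
C=np.r_[ray(c,L([(38,48),(92,575)]),.012),ray(c,R([(680,553),(714,25)]),.012)];print(C)
ctr=C.mean(0); v=(C[2]+C[3]-C[0]-C[1])/2; w=(C[1]+C[2]-C[0]-C[3])/2
yaw=np.degrees(np.arctan2(v[1],v[0]))-90
print("ctr",ctr,np.linalg.norm(v),np.linalg.norm(w),"yaw",yaw,np.degrees(np.arctan2(w[1],w[0])))
u=v/np.linalg.norm(v); rest=ctr+.105*u; print("rest from base",rest)
print("rest left/top/bot",ray(c,R([(232,297),(430,102),(410,493)]),.016))
t=ray(c,R([(345,296),(663,290),(500,130),(505,460)]),.096);print("tin",t,t.mean(0))
r=ray(c,R([(487,322),(430,430)]),.099); d=r[1]-r[0];print("ridge",r,np.linalg.norm(d),np.degrees(np.arctan2(d[1],d[0])))
k=ray(c,L([(442,205),(442,428),(335,318),(545,316)]),.050);print("disc",k)
b=ray(c,L([(290,288),(358,310)]),.084);d=b[0]-b[1];print("line",b,np.degrees(np.arctan2(d[1],d[0])))
print("pointer",ray(c,L([(628,90)]),.016),"mark",ray(c,L([(789,55),(789,70)]),.012))
E
```

```text
[[ 0.4543 -0.4395  0.012 ]
 [ 0.5621 -0.4381  0.012 ]
 [ 0.5585 -0.1134  0.012 ]
 [ 0.451  -0.1146  0.012 ]]
ctr [ 0.5065 -0.2764  0.012 ] 0.3248295934819008 0.10768616931241491 yaw 0.6184916383752181 0.7113658091302083
rest from base [ 0.5054 -0.1714  0.012 ]
rest left/top/bot [[ 0.5045 -0.2114  0.016 ]
 [ 0.466  -0.1723  0.016 ]
 [ 0.545  -0.1727  0.016 ]]
tin [[ 0.5027 -0.2024  0.096 ]
 [ 0.5018 -0.1483  0.096 ]
 [ 0.4756 -0.1775  0.096 ]
 [ 0.5305 -0.1736  0.096 ]] [ 0.5027 -0.1755  0.096 ]
ridge [[ 0.507  -0.1787  0.099 ]
 [ 0.5251 -0.1875  0.099 ]] 0.02011874893232818 -25.860229601519823
disc [[ 0.4863 -0.3516  0.05  ]
 [ 0.5281 -0.3537  0.05  ]
 [ 0.5071 -0.3732  0.05  ]
 [ 0.5069 -0.3329  0.05  ]]
line [[ 0.501  -0.3723  0.084 ]
 [ 0.5048 -0.3606  0.084 ]] -108.0637460548503
pointer [[ 0.4632 -0.3195  0.016 ]] mark [[ 0.4562 -0.287   0.012 ]
 [ 0.4591 -0.287   0.012 ]]
```

```bash
python3 - <<'E'
from h import *
print(tool((.503,-.1755,.15)),bot.get_state()["eef_rot"])
E
```

```text
[ 0.0926 -0.057   0.1495] [-3.1407 -0.0006  1.5687]
```

Request:
move_arm(
  jaw=[0, 0, 0, 0, 0, 0, 0, 0, 0, 0],
  translation=[
    [0.02, -0.01, 0.02],
    [0.04, -0.02, 0.04],
    [0.06, -0.03, 0.06],
    [0.075, -0.04, 0.08],
    [0.085, -0.05, 0.1],
    [0.0945, -0.057, 0.12],
    [0.0945, -0.057, 0.135],
    [0.0945, -0.057, 0.145],
    [0.0945, -0.057, 0.149],
    [0.0945, -0.057, 0.149],
  ],
  delta_rot=[
    [0, 0, 7],
    [0, 0, 14],
    [0, 0, 21],
    [0, 0, 28],
    [0, 0, 35],
    [0, 0, 42],
    [0, 0, 49],
    [0, 0, 56],
    [0, 0, 58.4],
    [0, 0, 58.4],
  ],
)

```text
t: 3.28
ee_pos: [0.5024, -0.1716, 0.1503]
eef_rot: [-3.14, 0.001, 0.55]
contact_force: [-0.5, 0.1, -0.5]
finger_gap: 1.004
```

```bash
python3 - <<'E'
from h import *
print(tool((.503,-.1755,.046)),bot.get_state()["ee_pos"],bot.get_state()["eef_rot"])
cv2.imwrite("pics/s2.png",cv2.resize(optics.capture("scene")[180:350,240:470,::-1],None,fx=3.4,fy=3.4,interpolation=cv2.INTER_CUBIC))
E
```

```text
[-0.0014  0.0037  0.1043] [ 0.5024 -0.1716  0.1503] [-3.1404  0.0008  0.5503]
```

View pics/s2.png

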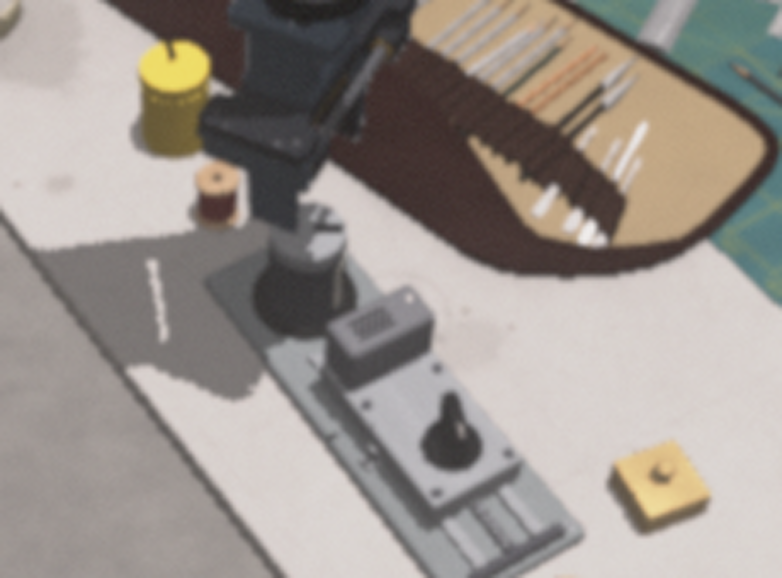

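The gripper is above the metal tin, as intended. I'll descend now.

Request:
move_arm(
  jaw=[0, 0, 0, 0, 0, 0],
  translation=[
    [-0.001, 0.004, 0.02],
    [-0.001, 0.004, 0.045],
    [-0.001, 0.004, 0.07],
    [-0.001, 0.004, 0.09],
    [-0.001, 0.004, 0.104],
    [-0.001, 0.004, 0.104],
  ],
  delta_rot=[
    [0, 0, 0],
    [0, 0, 0],
    [0, 0, 0],
    [0, 0, 0],
    [0, 0, 0],
    [0, 0, 0],
  ],
)

```text
t: 3.83
ee_pos: [0.5033, -0.1762, 0.0453]
eef_rot: [-3.139, 0.002, 0.554]
contact_force: [-0.3, 0.8, -0.6]
finger_gap: 0.999
```

Request:
move_arm(
  jaw=[0.1, 0.2, 0.3, 0.35, 0.4, 0.45, 0.5, 0.5, 0.5, 0.5],
  translation=[
    [0, 0, 0],
    [0, 0, 0],
    [0, 0, 0],
    [0, 0, 0],
    [0, 0, 0],
    [0, 0, 0],
    [0, 0, 0],
    [0, 0, 0],
    [0, 0, 0],
    [0, 0, 0],
  ],
  delta_rot=[
    [0, 0, 0],
    [0, 0, 0],
    [0, 0, 0],
    [0, 0, 0],
    [0, 0, 0],
    [0, 0, 0],
    [0, 0, 0],
    [0, 0, 0],
    [0, 0, 0],
    [0, 0, 0],
  ],
  squeeze=20,
)

```text
t: 4.67
ee_pos: [0.5048, -0.1774, 0.0475]
eef_rot: [3.141, -0.0, 0.551]
contact_force: [-2.0, 0.4, 7.8]
finger_gap: 0.61
```

```bash
python3 - <<'E'
from h import *
s=bot.get_state();print(s["ee_pos"],s["eef_rot"],s["finger_gap"],s["finger_gap"]*91,s["contact_force"],s["wrist_torque"])
E
```

```text
[ 0.5048 -0.1774  0.0475] [ 3.1412 -0.0003  0.551 ] 0.6101561129694552 55.52420628022042 [-1.9863  0.3855  7.7674] [0.0296 0.4338 0.0485]
```

Request:
move_arm(
  jaw=[0.5, 0.5, 0.5, 0.5, 0.5, 0.5, 0.5, 0.5, 0.5, 0.5],
  translation=[
    [0, 0, -0.004],
    [0, 0, -0.007],
    [0.001, -0.001, -0.007],
    [0.001, -0.0015, -0.007],
    [0.001, -0.002, -0.007],
    [0.001, -0.003, -0.007],
    [0.001, -0.0034, -0.007],
    [0.001, -0.0034, -0.007],
    [0.001, -0.0034, -0.007],
    [0.001, -0.0034, -0.007],
  ],
  delta_rot=[
    [0, 0, 0],
    [0, 0, 0],
    [0, 0, 5],
    [0, 0, 12],
    [0, 0, 19],
    [0, 0, 26],
    [0, 0, 33],
    [0, 0, 40],
    [0, 0, 47],
    [0, 0, 53],
  ],
  squeeze=25,
)

```text
t: 5.5
ee_pos: [0.5035, -0.1739, 0.0541]
eef_rot: [3.142, 0.0, -0.38]
contact_force: [0.0, -0.4, -2.0]
finger_gap: 0.611
```

Request:
move_arm(
  jaw=[0.5, 0.5, 0.5, 0.5],
  translation=[
    [0, 0, 0],
    [0, 0, 0],
    [0, 0, 0],
    [0, 0, 0],
  ],
  delta_rot=[
    [0, 0, 6],
    [0, 0, 10],
    [0, 0, 10],
    [0, 0, 10],
  ],
)

```text
t: 5.83
ee_pos: [0.5035, -0.1739, 0.0541]
eef_rot: [3.142, 0.0, -0.546]
contact_force: [0.2, 0.6, -2.1]
finger_gap: 0.609
```

```bash
python3 - <<'E'
from h import *
s=bot.get_state();print(s["ee_pos"],s["eef_rot"],s["finger_gap"]*91,s["contact_force"],s["wrist_torque"])
print(tool((.504,-.174,.045)))
cv2.imwrite("pics/s3.png",cv2.resize(optics.capture("scene")[210:350,270:430,::-1],None,fx=4.2,fy=4.2,interpolation=cv2.INTER_CUBIC))
E
```

```text
[ 0.5035 -0.1739  0.0541] [ 3.1416  0.     -0.5461] 55.3909803849296 [ 0.2461  0.5517 -2.1027] [-0.0925  0.0638  0.0072]
[ 0.0005 -0.0001  0.0091]
```

View pics/s3.png

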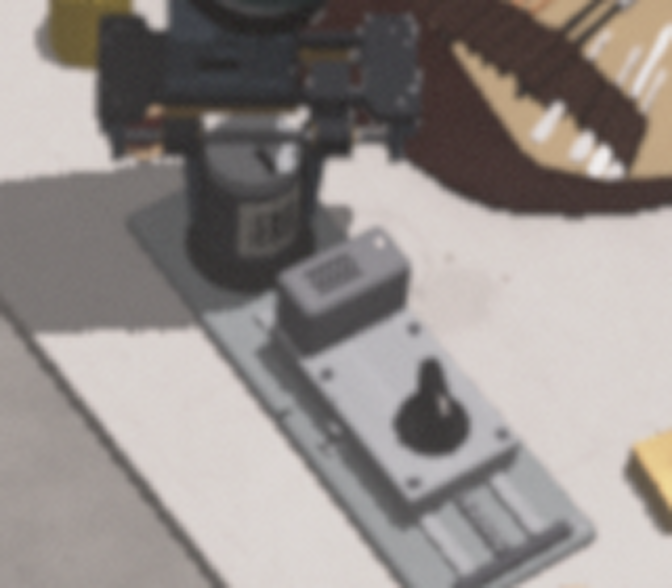

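Request:
move_arm(
  jaw=[0.5, 0.5, 0.5, 0.5, 0.5],
  translation=[
    [0, 0, 0.003],
    [0, 0, 0.005],
    [0, 0, 0.006],
    [0, 0, 0.007],
    [0, 0, 0.007],
  ],
  delta_rot=[
    [0, 0, 0],
    [0, 0, 0],
    [0, 0, 0],
    [0, 0, 0],
    [0, 0, 0],
  ],
)

```text
t: 6.3
ee_pos: [0.5034, -0.1738, 0.0475]
eef_rot: [3.141, 0.001, -0.548]
contact_force: [-7.5, 4.1, 16.2]
finger_gap: 0.607
```

Request:
move_arm(
  jaw=[0.5, 0.45, 0.4, 0.35, 0.3, 0.25, 0.2, 0.2, 0.2, 0.2],
  translation=[
    [0, 0, -0.0005],
    [0, 0, -0.0005],
    [0, 0, -0.0005],
    [0, 0, -0.0005],
    [0, 0, -0.0005],
    [0, 0, -0.0005],
    [0, 0, -0.0005],
    [0, 0, -0.0005],
    [0, 0, -0.0005],
    [0, 0, -0.0005],
  ],
  delta_rot=[
    [0, 0, 0],
    [0, 0, 0],
    [0, 0, 0],
    [0, 0, 0],
    [0, 0, 0],
    [0, 0, 0],
    [0, 0, 0],
    [0, 0, 0],
    [0, 0, 0],
    [0, 0, 0],
  ],
)

```text
t: 7.13
ee_pos: [0.5035, -0.1739, 0.0474]
eef_rot: [3.142, 0.0, -0.549]
contact_force: [-0.6, -0.3, 0.4]
finger_gap: 0.801
```

Request:
move_arm(
  jaw=[0.2, 0.2, 0.2, 0.2, 0.2, 0.2, 0.2, 0.2, 0.2, 0.2],
  translation=[
    [0, 0, -0.02],
    [0, 0, -0.05],
    [0, 0, -0.08],
    [0, 0, -0.11],
    [0, 0, -0.14],
    [0, 0, -0.17],
    [0, 0, -0.2],
    [0, 0, -0.22],
    [0, 0, -0.22],
    [0, 0, -0.22],
  ],
  delta_rot=[
    [0, 0, 0],
    [0, 0, 0],
    [0, 0, 0],
    [0, 0, 0],
    [0, 0, 0],
    [0, 0, 0],
    [0, 0, 0],
    [0, 0, 0],
    [0, 0, 0],
    [0, 0, 0],
  ],
)

```text
t: 7.97
ee_pos: [0.5039, -0.174, 0.2683]
eef_rot: [-3.141, -0.002, -0.549]
contact_force: [-0.5, -0.1, -1.0]
finger_gap: 0.799
```

```bash
python3 - <<'E'
from h import *
import json
s=bot.get_state();print(s["ee_pos"],s["eef_rot"],s["finger_gap"]*91)
c=optics.calibration("wrist"); im=optics.capture("wrist")
json.dump({k:np.array(v).tolist() for k,v in c.items()},open("cw2.json","w"))
cv2.imwrite("pics/w2.png",im[:,:,::-1])
E
```

```text
[ 0.5039 -0.174   0.2683] [-3.1413 -0.0021 -0.5485] 72.69632390161597
```

View pics/w2.png

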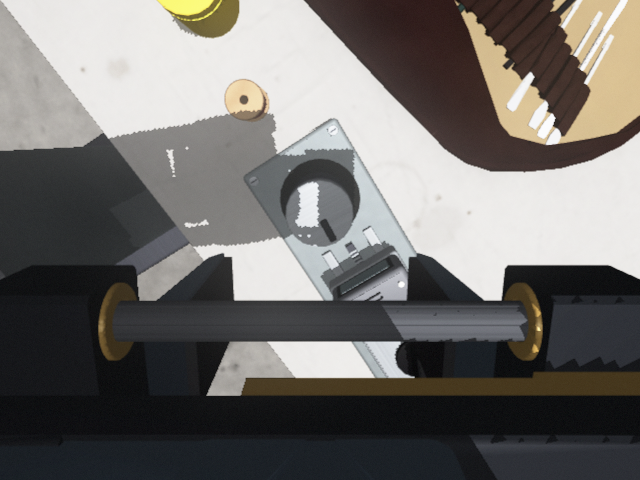

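```bash
python3 - <<'E'
import cv2
a=cv2.imread("pics/w2.png")
cv2.imwrite("pics/w2c.png",cv2.resize(cv2.convertScaleAbs(a[112:262,235:425],alpha=1.4),None,fx=4,fy=4,interpolation=cv2.INTER_CUBIC))
E
```

```text
(no output)
```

View pics/w2c.png

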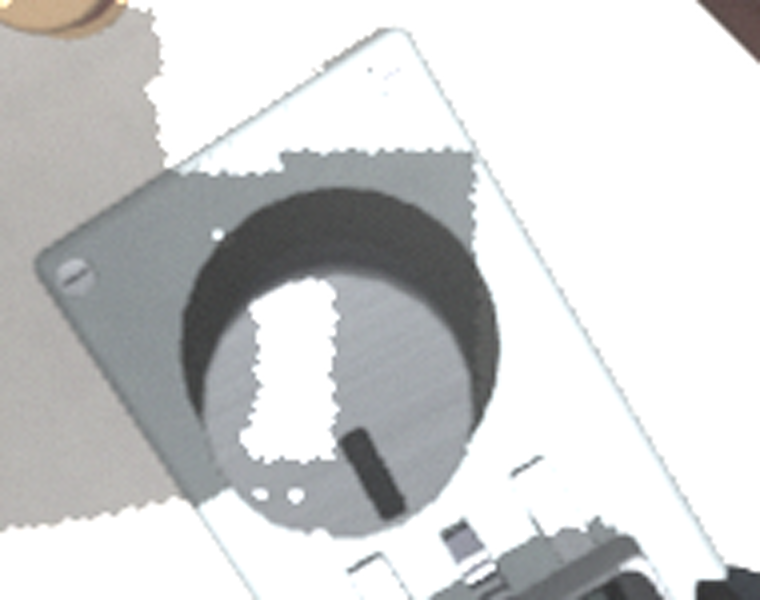

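```bash
python3 - <<'E'
from h import *
import json
c={k:np.array(v) for k,v in json.load(open("cw2.json")).items()}
P=lambda l:np.array(l,float)/4+[235-.4,112-.4]
an=lambda p:np.degrees(np.arctan2(*(p[1]-p[0])[1::-1]))
print("edges",an(ray(c,P([(38,265),(250,595)]),.012)),an(ray(c,P([(408,33),(724,572)]),.012)),an(ray(c,P([(40,252),(385,30)]),.012)))
r=ray(c,P([(353,430),(394,517)]),.099);print(r,an(r),np.linalg.norm(r[1]-r[0]))
def circ(uv,z,rad):
    from scipy.optimize import least_squares
    q=ray(c,P(uv),z)[:,:2]
    s=least_squares(lambda x:np.linalg.norm(q-x[:2],axis=1)-x[2],[*q.mean(0),rad]);return s.x,s.fun
t=circ([(203,390),(474,395),(345,536),(335,266),(252,300),(430,310),(430,500)],.096,.028);print("tin",t)
q=circ([(182,350),(499,345),(335,187),(245,220),(425,215),(195,280),(482,270)],.016,.04);print("rest",q)
d=r[1][:2]-t[0][:2];print(np.degrees(np.arctan2(d[1],d[0])))
E
```

```text
edges -90.30953752246799 -89.78617814768798 0.4834420256199913
[[ 0.5055 -0.1762  0.099 ]
 [ 0.5032 -0.196   0.099 ]] -96.531070915967 0.01992254753976043
tin (array([ 0.5052, -0.1707,  0.0274]), array([-0.0001,  0.0003,  0.    ,  0.0006, -0.0002, -0.0007, -0.    ]))
rest (array([ 0.5056, -0.1714,  0.0394]), array([-0.0001, -0.0001,  0.0002, -0.0001, -0.0006,  0.0002,  0.0005]))
-94.42537596610407
```

```bash
cat >> h.py <<'E'
def rect(im,c,z,x0,x1,y0,y1,s=0.00025):
    # out: columns = world -y ->right? col grows with +y, row grows with +x
    ys=np.arange(y0,y1,s); xs=np.arange(x0,x1,s); X,Y=np.meshgrid(xs,ys,indexing='ij')
    p=proj(c,np.c_[X.ravel(),Y.ravel(),np.full(X.size,z)]).astype(np.float32).reshape(*X.shape,2)
    return cv2.remap(im,p,None,cv2.INTER_CUBIC)
def ridge(im,c,thr=45,s=0.00025,x0=.49,x1=.53,y0=-.21,y1=-.16,save=None):
    r=rect(im,c,.099,x0,x1,y0,y1,s); g=cv2.GaussianBlur(cv2.cvtColor(r,cv2.COLOR_BGR2GRAY),(5,5),0)
    if save: cv2.imwrite(save,cv2.resize(r,None,fx=4,fy=4))
    m=(g<thr).astype(np.uint8); n,l,st,ce=cv2.connectedComponentsWithStats(m)
    for i in range(1,n):
        if st[i,4]>300:
            ys=np.argwhere(l==i)*s+[x0,y0]; mu=ys.mean(0); w,v=np.linalg.eigh(np.cov((ys-mu).T)); d=v[:,1]
            if d[1]>0:d=-d
            print("thr",thr,"ctr",mu,"area mm2",st[i,4]*s*s*1e6,"angle",np.degrees(np.arctan2(d[1],d[0])),"len",np.sqrt(12*w))
E
python3 - <<'E'
from h import *
import json
c={k:np.array(v) for k,v in json.load(open("cw2.json")).items()}; im=cv2.imread("pics/w2.png")
for t in (35,45,55): ridge(im,c,t,save="pics/r2.png")
c={k:np.array(v) for k,v in json.load(open("cw1.json")).items()}; im=cv2.imread("pics/w1.png")
for t in (35,45,55,70): ridge(im,c,t,x1=.535)
E
```

```text
thr 55 ctr [ 0.5042 -0.1861] area mm2 82.125 angle -92.81943190391502 len [0.0045 0.0184]
thr 45 ctr [ 0.4983 -0.2079] area mm2 77.75 angle -3.95698238568172 len [0.0045 0.0193]
thr 45 ctr [ 0.5244 -0.2056] area mm2 88.24999999999999 angle -138.07934185295176 len [0.0083 0.012 ]
thr 55 ctr [ 0.4987 -0.2075] area mm2 97.625 angle -3.8151570760640228 len [0.0054 0.0199]
thr 55 ctr [ 0.516  -0.1833] area mm2 93.0625 angle -30.005444015010212 len [0.005  0.0186]
thr 55 ctr [ 0.5279 -0.1978] area mm2 282.0 angle -113.9339344355897 len [0.0111 0.0332]
thr 70 ctr [ 0.5024 -0.2055] area mm2 176.0 angle -168.80827602434155 len [0.0089 0.0302]
thr 70 ctr [ 0.516  -0.1833] area mm2 109.125 angle -29.962124720574117 len [0.0056 0.0192]
thr 70 ctr [ 0.5279 -0.1971] area mm2 320.25 angle -112.64472715835828 len [0.0122 0.035 ]
```

View pics/r2.png

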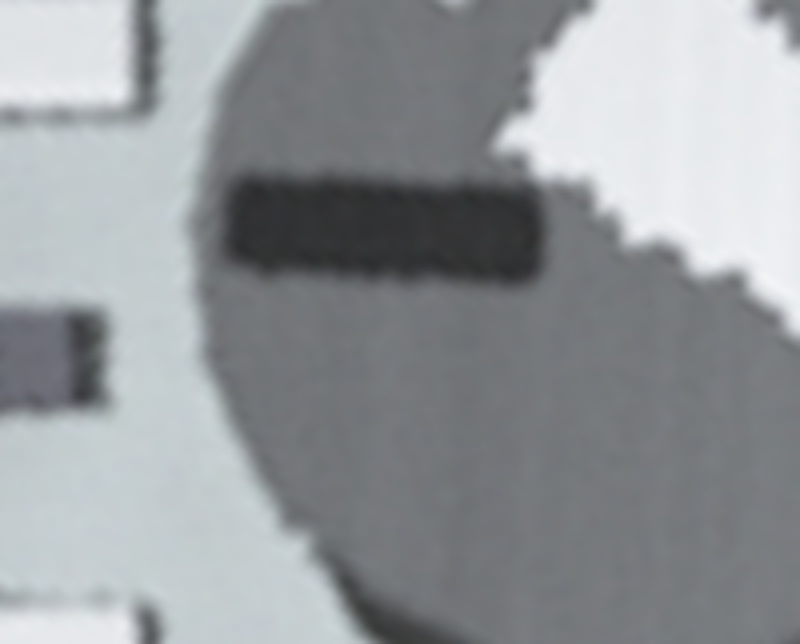

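```bash
python3 - <<'E'
from h import *
import json
for n in ("1","2"):
    c={k:np.array(v) for k,v in json.load(open(f"cw{n}.json")).items()}; im=cv2.imread(f"pics/w{n}.png")
    r=rect(im,c,.012,.43,.585,-.46,-.09,.0005); cv2.imwrite(f"pics/b{n}.png",r)
E
python3 -c "
import cv2,numpy as np
a=cv2.imread('pics/b1.png');b=cv2.imread('pics/b2.png');cv2.imwrite('pics/b.png',np.vstack([a,b]))"
```

```text
(no output)
```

View pics/b.png

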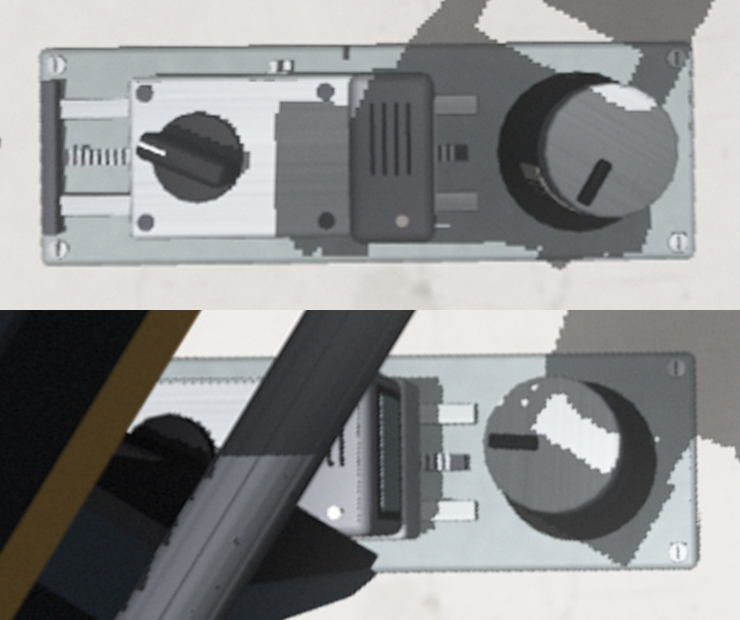

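Request:
move_arm(
  jaw=[0.1, 0.1, 0.1, 0.1, 0.1, 0.1, 0.1, 0.1, 0.1, 0.1],
  translation=[
    [0, -0.003, 0.03],
    [-0.0005, -0.0035, 0.06],
    [-0.0005, -0.0035, 0.09],
    [-0.0005, -0.0035, 0.12],
    [-0.0005, -0.0035, 0.15],
    [-0.0005, -0.0035, 0.175],
    [-0.0005, -0.0035, 0.2],
    [-0.0005, -0.0035, 0.215],
    [-0.0005, -0.0035, 0.2205],
    [-0.0005, -0.0035, 0.2205],
  ],
  delta_rot=[
    [0, 0, 0],
    [0, 0, 0],
    [0, 0, 0],
    [0, 0, 0],
    [0, 0, 0],
    [0, 0, 0],
    [0, 0, 0],
    [0, 0, 0],
    [0, 0, 0],
    [0, 0, 0],
  ],
)

```text
t: 8.85
ee_pos: [0.5033, -0.17, 0.0448]
eef_rot: [3.141, 0.004, -0.549]
contact_force: [0.0, -0.9, 0.9]
finger_gap: 0.899
```

Request:
move_arm(
  jaw=[0.2, 0.3, 0.35, 0.4, 0.45, 0.5, 0.5, 0.5, 0.5, 0.5],
  translation=[
    [0, 0, 0],
    [0, 0, 0],
    [0, 0, 0],
    [0, 0, 0],
    [0, 0, 0],
    [0, 0, 0],
    [0, 0, 0],
    [0, 0, 0],
    [0, 0, 0],
    [0, 0, 0],
  ],
  delta_rot=[
    [0, 0, 0],
    [0, 0, 0],
    [0, 0, 0],
    [0, 0, 0],
    [0, 0, 0],
    [0, 0, 0],
    [0, 0, 0],
    [0, 0, 0],
    [0, 0, 0],
    [0, 0, 0],
  ],
  squeeze=20,
)

```text
t: 9.68
ee_pos: [0.5055, -0.1709, 0.0477]
eef_rot: [-3.141, -0.001, -0.549]
contact_force: [-1.6, 0.9, 7.9]
finger_gap: 0.612
```

Request:
move_arm(
  jaw=[0.5, 0.5, 0.5, 0.5, 0.5],
  translation=[
    [0, 0, -0.002],
    [0, 0, -0.004],
    [0, 0, -0.004],
    [0, 0, -0.004],
    [0, 0, -0.004],
  ],
  delta_rot=[
    [0, 0, 0],
    [0, 0, 0],
    [0, 0, -2],
    [0, 0, -3.4],
    [0, 0, -3.4],
  ],
)

```text
t: 10.1
ee_pos: [0.5048, -0.1706, 0.051]
eef_rot: [3.142, 0.0, -0.488]
contact_force: [-0.5, -0.0, -3.1]
finger_gap: 0.61
```

Request:
move_arm(
  jaw=[0.5, 0.5, 0.5, 0.5, 0.45, 0.4, 0.35, 0.3, 0.25, 0.2],
  translation=[
    [0.001, 0, 0.002],
    [0.001, 0, 0.003],
    [0.001, 0, 0.0035],
    [0.001, 0, 0.0035],
    [0.001, 0, 0.0035],
    [0.001, 0, 0.0035],
    [0.001, 0, 0.0035],
    [0.001, 0, 0.0035],
    [0.001, 0, 0.0035],
    [0.001, 0, 0.0035],
  ],
  delta_rot=[
    [0, 0, 0],
    [0, 0, 0],
    [0, 0, 0],
    [0, 0, 0],
    [0, 0, 0],
    [0, 0, 0],
    [0, 0, 0],
    [0, 0, 0],
    [0, 0, 0],
    [0, 0, 0],
  ],
)

```text
t: 10.93
ee_pos: [0.5058, -0.1711, 0.0474]
eef_rot: [3.142, 0.0, -0.489]
contact_force: [0.3, 0.1, 0.1]
finger_gap: 0.786
```

Request:
move_arm(
  jaw=[0.2, 0.2, 0.2, 0.2, 0.2, 0.2, 0.2, 0.2, 0.2, 0.2],
  translation=[
    [0, 0, 0],
    [0, 0, -0.01],
    [0, 0, -0.03],
    [0, 0, -0.06],
    [0, 0, -0.09],
    [0, 0, -0.12],
    [0, 0, -0.15],
    [0, 0, -0.18],
    [0, 0, -0.18],
    [0, 0, -0.18],
  ],
  delta_rot=[
    [0, 0, 0],
    [0, 0, 0],
    [0, 0, 0],
    [0, 0, 0],
    [0, 0, 0],
    [0, 0, 0],
    [0, 0, 0],
    [0, 0, 0],
    [0, 0, 0],
    [0, 0, 0],
  ],
)

```text
t: 11.77
ee_pos: [0.5066, -0.1714, 0.2297]
eef_rot: [-3.141, -0.004, -0.489]
contact_force: [-0.7, 1.4, 0.6]
finger_gap: 0.804
```

```bash
python3 - <<'E'
from h import *
import json
s=bot.get_state();print(s["t"],s["ee_pos"],s["eef_rot"],s["finger_gap"]*91)
print(tool((.55,-.27,.28)))
c=optics.calibration("wrist"); im=optics.capture("wrist")[:,:,::-1].copy()
cv2.imwrite("pics/w3.png",im)
for t in (45,55,60):ridge(im,c,t,save="pics/r3.png")
E
```

```text
11.7667 [ 0.5066 -0.1714  0.2297] [-3.1412 -0.0038 -0.4892] 73.13155013908138
[ 0.0848  0.0666 -0.05  ]
thr 55 ctr [ 0.5055 -0.1873] area mm2 80.75 angle -88.07123597429076 len [0.0049 0.017 ]
thr 60 ctr [ 0.5056 -0.1868] area mm2 90.3125 angle -89.01594896255833 len [0.0052 0.018 ]
```

View pics/r3.png

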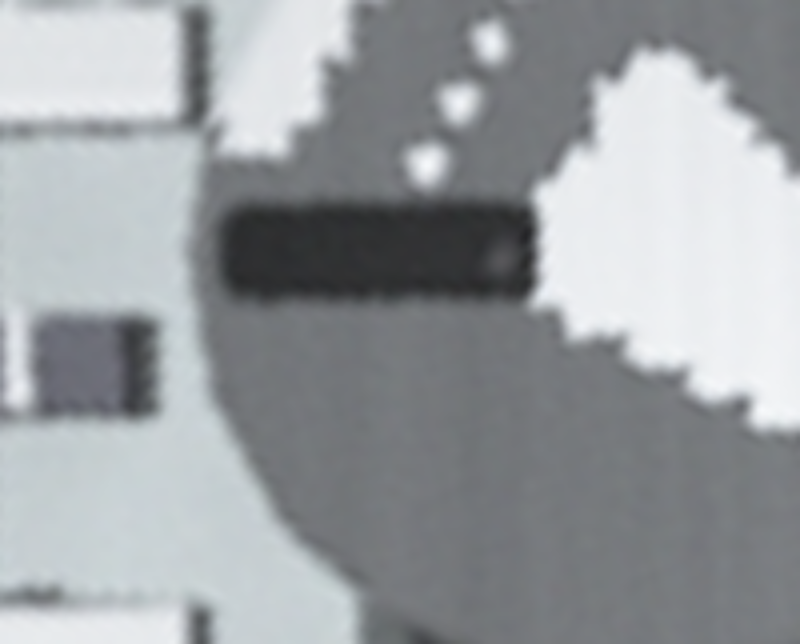

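```bash
python3 - <<'E'
from h import *
import json
c={k:np.array(v) for k,v in json.load(open("cw1.json")).items()}; im=cv2.imread("pics/w1.png")
r=rect(im,c,.084,.475,.535,-.39,-.32,.0005); cv2.imwrite("pics/k1.png",cv2.resize(cv2.convertScaleAbs(r,alpha=1.8),None,fx=5,fy=5,interpolation=cv2.INTER_CUBIC))
print(tool((.507,-.353,.15)),bot.get_state()["eef_rot"])
E
```

```text
[0.0864 0.16   0.0781] [-3.1415 -0.0012 -0.4892]
```

View pics/k1.png

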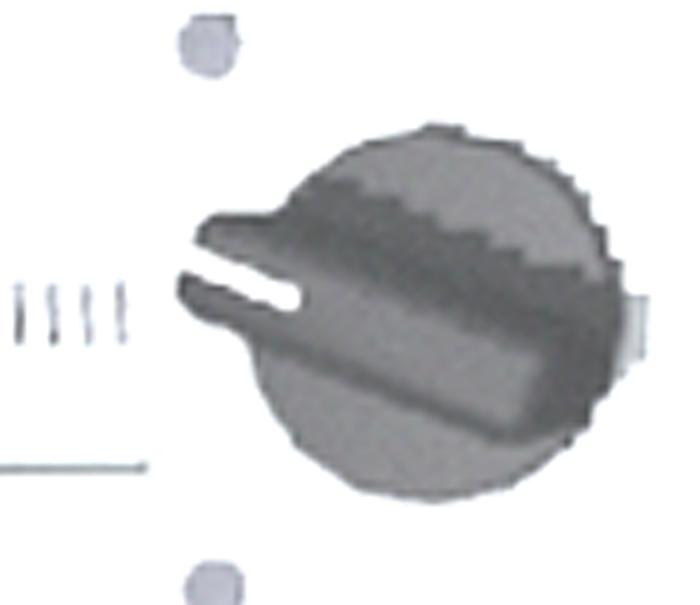

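Request:
move_arm(
  jaw=[0.2, 0.2, 0.2, 0.2, 0.2, 0.2, 0.2, 0.2],
  translation=[
    [0.018, 0.032, 0],
    [0.036, 0.064, 0.01],
    [0.054, 0.096, 0.02],
    [0.072, 0.128, 0.04],
    [0.086, 0.15, 0.06],
    [0.087, 0.16, 0.075],
    [0.087, 0.16, 0.078],
    [0.087, 0.16, 0.078],
  ],
  delta_rot=[
    [0, 0, -1],
    [0, 0, -3],
    [0, 0, -5],
    [0, 0, -7],
    [0, 0, -8],
    [0, 0, -8],
    [0, 0, -8],
    [0, 0, -8],
  ],
)

```text
t: 12.48
ee_pos: [0.506, -0.3521, 0.1473]
eef_rot: [-3.14, 0.004, -0.351]
contact_force: [0.5, 0.0, -0.1]
finger_gap: 0.797
```

```bash
python3 - <<'E'
from h import *
s=bot.get_state();print(s["ee_pos"],s["eef_rot"]); print(tool((.5075,-.3532,.057)))
c=optics.calibration("wrist"); im=optics.capture("wrist")[:,:,::-1].copy(); cv2.imwrite("pics/w4.png",im)
E
```

```text
[ 0.506  -0.3521  0.1473] [-3.1403  0.004  -0.3509]
[0.0021 0.0006 0.0903]
```

View pics/w4.png

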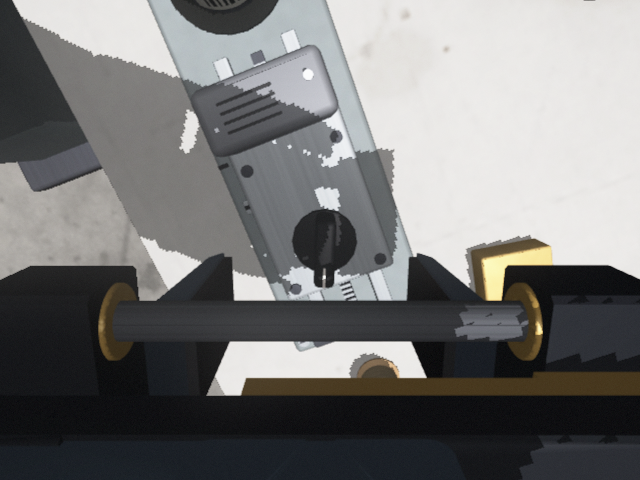

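Request:
move_arm(
  jaw=[0.2, 0.2, 0.2, 0.2, 0.2, 0.4, 0.6, 0.8, 1, 1],
  translation=[
    [0.002, 0, 0.025],
    [0.002, 0, 0.05],
    [0.002, 0, 0.075],
    [0.002, 0, 0.09],
    [0.002, 0, 0.09],
    [0.002, 0, 0.09],
    [0.002, 0, 0.09],
    [0.002, 0, 0.09],
    [0.002, 0, 0.09],
    [0.002, 0, 0.09],
  ],
  delta_rot=[
    [0, 0, 0],
    [0, 0, 0],
    [0, 0, 0],
    [0, 0, 0],
    [0, 0, 0],
    [0, 0, 0],
    [0, 0, 0],
    [0, 0, 0],
    [0, 0, 0],
    [0, 0, 0],
  ],
  squeeze=20,
)

```text
t: 13.37
ee_pos: [0.5097, -0.3542, 0.0604]
eef_rot: [3.141, -0.001, -0.35]
contact_force: [-0.2, 0.1, 0.5]
finger_gap: 0.464
```

Request:
move_arm(
  jaw=[1, 1, 1, 1, 1, 1],
  translation=[
    [0, 0, 0],
    [0, 0, 0],
    [0, 0, 0],
    [0, 0, 0],
    [0, 0, 0],
    [0, 0, 0],
  ],
  delta_rot=[
    [0, 0, 0],
    [0, 0, 0],
    [0, 0, 0],
    [0, 0, 0],
    [0, 0, 0],
    [0, 0, 0],
  ],
  squeeze=30,
)

```text
t: 13.87
ee_pos: [0.5081, -0.3539, 0.0594]
eef_rot: [3.141, 0.003, -0.349]
contact_force: [-10.4, -2.5, 7.7]
finger_gap: 0.128
```

```bash
python3 - <<'E'
from h import *
s=bot.get_state();print(s["ee_pos"],s["eef_rot"],s["finger_gap"]*91,s["contact_force"],s["wrist_torque"])
R,p=RT()
u=np.array([-np.sin(np.radians(.6)),np.cos(np.radians(.6)),0]);print(R.T@u)
for k in range(1,11): print(k, np.round(R.T@u*.014*np.radians(6)*k,4))
E
```

```text
[ 0.5081 -0.3539  0.0594] [ 3.1414  0.0026 -0.3494] 11.618512474029465 [-10.4291  -2.5455   7.6856] [-0.3953  1.9584 -0.1425]
[-0.3522 -0.9359  0.0008]
1 [-0.0005 -0.0014  0.    ]
2 [-0.001  -0.0027  0.    ]
3 [-0.0015 -0.0041  0.    ]
4 [-0.0021 -0.0055  0.    ]
5 [-0.0026 -0.0069  0.    ]
6 [-0.0031 -0.0082  0.    ]
7 [-0.0036 -0.0096  0.    ]
8 [-0.0041 -0.011   0.    ]
9 [-0.0046 -0.0123  0.    ]
10 [-0.0052 -0.0137  0.    ]
```

Request:
move_arm(
  jaw=[1, 1, 1, 1, 1, 1, 1, 1, 1, 1],
  translation=[
    [-0.0015, -0.0014, 0],
    [-0.002, -0.0027, 0],
    [-0.0025, -0.0041, 0],
    [-0.003, -0.0055, 0],
    [-0.0035, -0.0069, 0],
    [-0.004, -0.0082, 0],
    [-0.0045, -0.0096, 0],
    [-0.005, -0.011, 0],
    [-0.0055, -0.0123, 0],
    [-0.006, -0.0137, 0],
  ],
  delta_rot=[
    [0, 0, 6],
    [0, 0, 12],
    [0, 0, 18],
    [0, 0, 24],
    [0, 0, 30],
    [0, 0, 36],
    [0, 0, 42],
    [0, 0, 48],
    [0, 0, 54],
    [0, 0, 60],
  ],
  squeeze=35,
)

```text
t: 14.7
ee_pos: [0.5085, -0.3399, 0.0595]
eef_rot: [-3.141, -0.002, -1.402]
contact_force: [-1.2, -8.4, -3.0]
finger_gap: 0.13
```

```bash
python3 - <<'E'
from h import *
s=bot.get_state();print(s["t"],s["ee_pos"],s["eef_rot"],s["finger_gap"]*91,s["contact_force"],s["wrist_torque"])
R,p=RT()
u=np.array([-np.sin(np.radians(.6)),np.cos(np.radians(.6)),0]);print(R.T@u*.014*np.radians(60), R.T@s["contact_force"])
im=optics.capture("scene")[:,:,::-1].copy();cv2.imwrite("pics/s4.png",cv2.resize(im[220:360,280:440],None,fx=4.5,fy=4.5,interpolation=cv2.INTER_CUBIC))
E
```

```text
14.7 [ 0.5085 -0.3399  0.0595] [-3.1413 -0.0016 -1.4017] 11.78981961130928 [-1.2407 -8.3653 -3.0194] [-1.7725  0.3942 -0.0377]
[-0.0145 -0.0023 -0.    ] [8.0323 2.6318 3.0314]
```

View pics/s4.png

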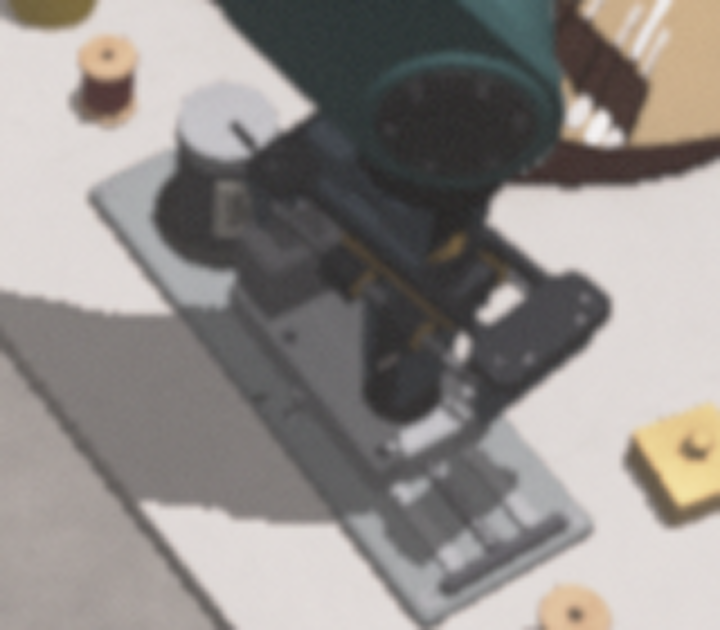

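Request:
move_arm(
  jaw=[1, 1, 1, 1, 1, 1, 1, 1, 1, 1],
  translation=[
    [-0.001, -0.0002, 0],
    [-0.0025, -0.0005, 0],
    [-0.004, -0.0007, 0],
    [-0.0055, -0.0009, 0],
    [-0.007, -0.0012, 0],
    [-0.0085, -0.0014, 0],
    [-0.01, -0.0016, 0],
    [-0.0113, -0.0018, 0],
    [-0.0128, -0.0021, 0],
    [-0.0143, -0.0023, 0],
  ],
  delta_rot=[
    [0, 0, 6],
    [0, 0, 12],
    [0, 0, 18],
    [0, 0, 24],
    [0, 0, 30],
    [0, 0, 36],
    [0, 0, 42],
    [0, 0, 48],
    [0, 0, 54],
    [0, 0, 60],
  ],
)

```text
t: 15.58
ee_pos: [0.508, -0.326, 0.0595]
eef_rot: [-3.14, -0.001, -2.449]
contact_force: [-6.2, -16.1, -3.7]
finger_gap: 0.134
```

```bash
python3 - <<'E'
from h import *
s=bot.get_state();print(s["t"],s["ee_pos"],s["eef_rot"],s["finger_gap"]*91,s["contact_force"],s["wrist_torque"])
R,p=RT()
u=np.array([-np.sin(np.radians(.6)),np.cos(np.radians(.6)),0]);print(R.T@u, R.T@s["contact_force"])
im=optics.capture("scene")[:,:,::-1].copy();cv2.imwrite("pics/s5.png",cv2.resize(im[280:360,300:410],None,fx=7,fy=7,interpolation=cv2.INTER_CUBIC))
im=optics.capture("wrist")[:,:,::-1].copy();cv2.imwrite("pics/w5.png",im)
E
```

```text
15.5833 [ 0.508  -0.326   0.0595] [-3.1396 -0.0013 -2.4487] 12.227396210837538 [ -6.1966 -16.146   -3.6972] [-3.0662  1.2549 -0.1234]
[-0.6307  0.776  -0.0024] [15.0764 -8.4569  3.7344]
```

View pics/s5.png

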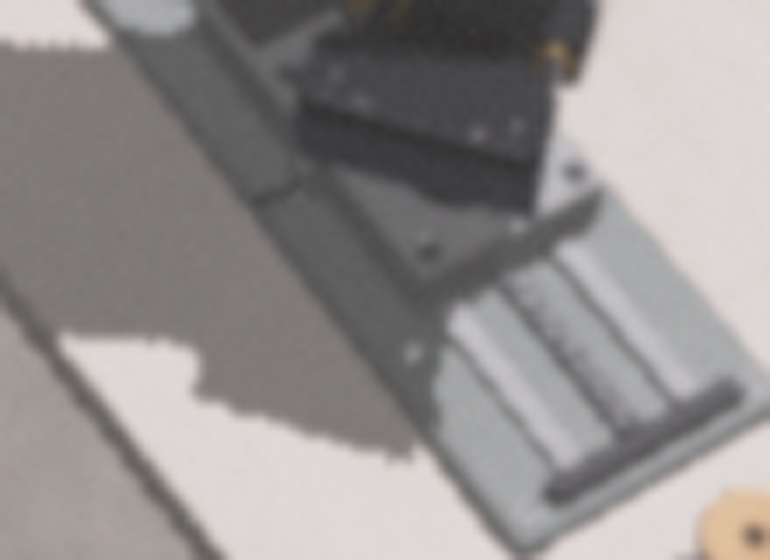

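View pics/w5.png

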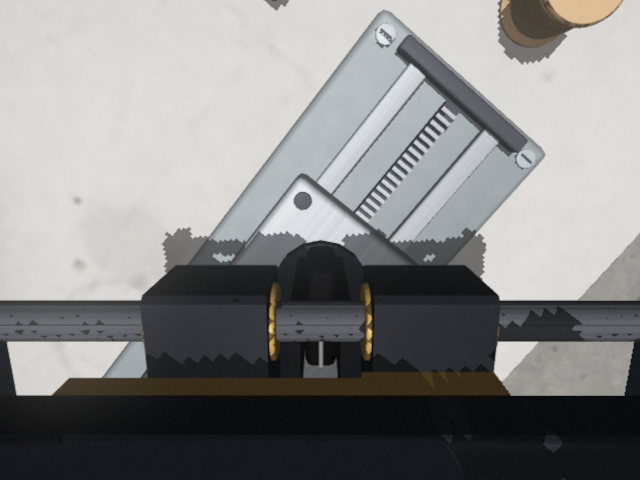

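Request:
move_arm(
  jaw=[1, 1, 1, 1],
  translation=[
    [-0.0005, 0.0005, 0],
    [-0.001, 0.0012, 0],
    [-0.001, 0.0012, 0],
    [-0.001, 0.0012, 0],
  ],
  delta_rot=[
    [0, 0, 6],
    [0, 0, 12],
    [0, 0, 12],
    [0, 0, 12],
  ],
)

```text
t: 16.02
ee_pos: [0.5078, -0.3234, 0.0594]
eef_rot: [-3.141, -0.001, -2.653]
contact_force: [-4.7, -5.5, 1.1]
finger_gap: 0.131
```

Request:
move_arm(
  jaw=[0.8, 0.7, 0.6, 0.5, 0.5, 0.5],
  translation=[
    [0, 0, 0],
    [0, 0, 0],
    [0, 0, 0],
    [0, 0, 0],
    [0, 0, 0],
    [0, 0, 0],
  ],
  delta_rot=[
    [0, 0, 0],
    [0, 0, 0],
    [0, 0, 0],
    [0, 0, 0],
    [0, 0, 0],
    [0, 0, 0],
  ],
)

```text
t: 16.52
ee_pos: [0.5082, -0.3229, 0.0594]
eef_rot: [3.142, 0.0, -2.653]
contact_force: [0.0, 0.2, -0.3]
finger_gap: 0.492
```

```bash
python3 - <<'E'
from h import *
s=bot.get_state();print(s["t"],s["ee_pos"],s["eef_rot"],s["finger_gap"]*91,s["contact_force"])
R,p=RT()
print(tool((.54,-.30,.25)))
E
```

```text
16.5167 [ 0.5082 -0.3229  0.0594] [ 3.1416  0.     -2.6532] 44.790634268978934 [ 0.0398  0.2082 -0.2565]
[-0.0388  0.0053 -0.1906]
```

Request:
move_arm(
  jaw=[0.5, 0.5, 0.5, 0.5, 0.5],
  translation=[
    [0, 0, -0.02],
    [0, 0, -0.05],
    [0, 0, -0.08],
    [0, 0, -0.11],
    [0, 0, -0.13],
  ],
  delta_rot=[
    [0, 0, 0],
    [0, 0, 0],
    [0, 0, 0],
    [0, 0, 0],
    [0, 0, 0],
  ],
)

```text
t: 16.93
ee_pos: [0.5088, -0.3233, 0.1923]
eef_rot: [-3.139, 0.001, -2.653]
contact_force: [-0.2, -0.6, -0.2]
finger_gap: 0.503
```

```bash
python3 - <<'E'
from h import *
print(tool((.475,-.22,.19)))
E
```

```text
[-0.0186  0.1071  0.0021]
```

Request:
move_arm(
  jaw=[0.5, 0.5, 0.5, 0.5, 0.5, 0.5],
  translation=[
    [-0.004, 0.03, 0],
    [-0.01, 0.06, 0],
    [-0.015, 0.09, 0],
    [-0.019, 0.107, 0],
    [-0.019, 0.107, 0],
    [-0.019, 0.107, 0],
  ],
  delta_rot=[
    [0, 0, 6],
    [0, 0, 12],
    [0, 0, 19],
    [0, 0, 26],
    [0, 0, 28],
    [0, 0, 28],
  ],
)

```text
t: 17.43
ee_pos: [0.4746, -0.2187, 0.1896]
eef_rot: [-3.142, 0.0, 3.141]
contact_force: [-0.2, 0.7, 0.2]
finger_gap: 0.498
```

```bash
python3 - <<'E'
from h import *
import json
s=bot.get_state();print(s["t"],s["ee_pos"],s["eef_rot"])
c=optics.calibration("wrist"); im=optics.capture("wrist")[:,:,::-1].copy();cv2.imwrite("pics/w6.png",im)
json.dump({k:np.array(v).tolist() for k,v in c.items()},open("cw6.json","w"))
E
```

```text
17.4333 [ 0.4746 -0.2187  0.1896] [-3.1415  0.0003  3.1406]
```

View pics/w6.png

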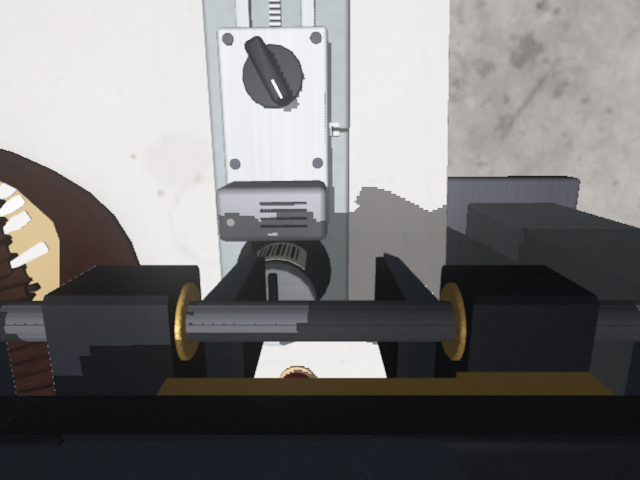

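```bash
python3 - <<'E'
import cv2
a=cv2.imread("pics/w6.png")
cv2.imwrite("pics/w6c.png",cv2.resize(a[105:155,310:370],None,fx=12,fy=12,interpolation=cv2.INTER_CUBIC))
E
```

```text
(no output)
```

View pics/w6c.png

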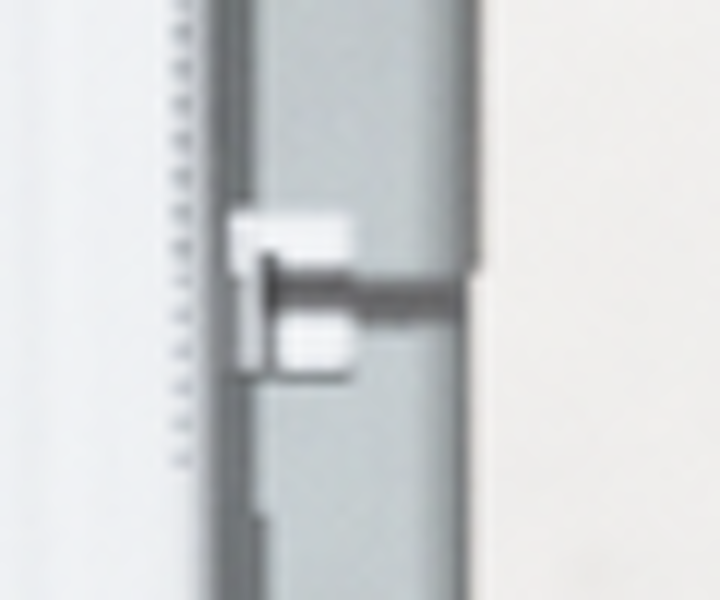

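```bash
python3 - <<'E'
from h import *
import json
c={k:np.array(v) for k,v in json.load(open("cw6.json")).items()}
P=lambda l:np.array(l,float)/12+[310-.46,105-.46]
a=ray(c,P([(345,291)]),.016)[0];b=ray(c,P([(400,300)]),.012)[0];print(a,b,"dy base",(b-a)[1]-np.sin(np.radians(.6))*(b-a)[0])
Q=ray(c,P([(345,291),(345,303)]),.016);print(Q[1]-Q[0])
# tin: ridge and top
print(proj(c,[(.5055,-.1865,.099)]))
E
```

```text
[ 0.4603 -0.2878  0.016 ] [ 0.4565 -0.2873  0.012 ] dy base 0.0005679519388563601
[-0.      0.0008  0.    ]
[[271.9839 289.3691]]
```

```bash
python3 - <<'E'
from h import *
print(tool((.508,-.323,.19)))
E
```

```text
[-0.033  -0.1037 -0.0003]
```

Request:
move_arm(
  jaw=[0.5, 0.5, 0.5, 0.5, 0.5, 0.5],
  translation=[
    [-0.006, -0.03, 0],
    [-0.015, -0.06, 0],
    [-0.025, -0.09, 0],
    [-0.0335, -0.104, 0],
    [-0.0335, -0.104, 0],
    [-0.0335, -0.104, 0],
  ],
  delta_rot=[
    [0, 0, -6],
    [0, 0, -12],
    [0, 0, -19],
    [0, 0, -26],
    [0, 0, -28],
    [0, 0, -28],
  ],
)

```text
t: 17.98
ee_pos: [0.5084, -0.325, 0.1891]
eef_rot: [3.141, -0.0, -2.651]
contact_force: [0.1, 0.9, 0.2]
finger_gap: 0.498
```

```bash
python3 - <<'E'
from h import *
s=bot.get_state();print(s["t"],s["ee_pos"],s["eef_rot"]);print(tool((.508,-.323,.059)))
c=optics.calibration("wrist"); im=optics.capture("wrist")[:,:,::-1].copy();cv2.imwrite("pics/w7.png",im)
E
```

```text
17.9833 [ 0.5084 -0.325   0.1891] [ 3.1414 -0.0001 -2.6513]
[-0.0006  0.0019  0.1301]
```

View pics/w7.png

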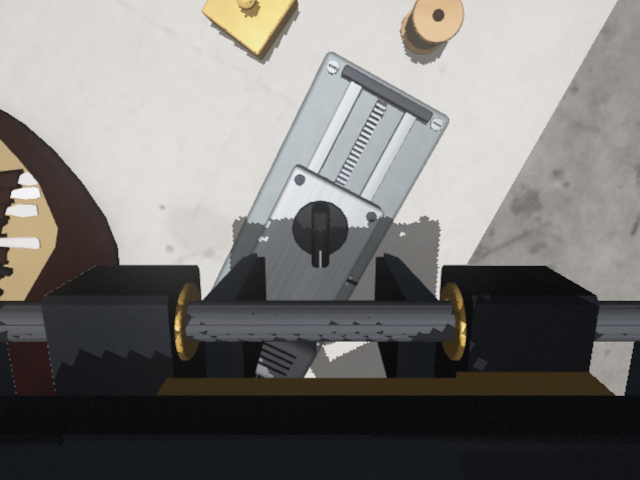

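The bar is upright and centred between the jaws (column 320). I'll descend, grip and turn 2.5° more.

Request:
move_arm(
  jaw=[0.5, 0.5, 0.5, 0.5, 0.5, 0.5, 0.7, 0.9, 1, 1],
  translation=[
    [0, 0.001, 0.03],
    [0, 0.0015, 0.06],
    [0, 0.0015, 0.09],
    [0, 0.0015, 0.115],
    [0, 0.0015, 0.13],
    [0, 0.0015, 0.13],
    [0, 0.0015, 0.13],
    [0, 0.0015, 0.13],
    [0, 0.0015, 0.13],
    [0, 0.0015, 0.13],
  ],
  delta_rot=[
    [0, 0, 0],
    [0, 0, 0],
    [0, 0, 0],
    [0, 0, 0],
    [0, 0, 0],
    [0, 0, 0],
    [0, 0, 0],
    [0, 0, 0],
    [0, 0, 0],
    [0, 0, 0],
  ],
)

```text
t: 18.87
ee_pos: [0.5082, -0.3226, 0.0608]
eef_rot: [-3.14, 0.001, -2.654]
contact_force: [0.5, -1.2, -0.6]
finger_gap: 0.239
```

Request:
move_arm(
  jaw=[1, 1, 1, 1, 1, 1, 1, 1],
  translation=[
    [0, 0, 0],
    [0, 0, 0],
    [0, 0, 0],
    [0, 0, 0],
    [0, 0, 0],
    [-0.0003, 0.0005, 0],
    [-0.0003, 0.0005, 0],
    [-0.0003, 0.0005, 0],
  ],
  delta_rot=[
    [0, 0, 0],
    [0, 0, 0],
    [0, 0, 0],
    [0, 0, 0],
    [0, 0, 1],
    [0, 0, 2.4],
    [0, 0, 2.4],
    [0, 0, 2.4],
  ],
  squeeze=35,
)

```text
t: 19.53
ee_pos: [0.5074, -0.3222, 0.0602]
eef_rot: [-3.141, -0.0, -2.696]
contact_force: [-5.6, -2.5, 9.0]
finger_gap: 0.13
```

Request:
move_arm(
  jaw=[0.8, 0.7, 0.6, 0.5, 0.5, 0.5],
  translation=[
    [0, 0, 0],
    [0, 0, 0],
    [0, 0, 0],
    [0, 0, 0],
    [0, 0, 0],
    [0, 0, 0],
  ],
  delta_rot=[
    [0, 0, 0],
    [0, 0, 0],
    [0, 0, 0],
    [0, 0, 0],
    [0, 0, 0],
    [0, 0, 0],
  ],
)

```text
t: 20.03
ee_pos: [0.5075, -0.3216, 0.0594]
eef_rot: [3.142, -0.0, -2.695]
contact_force: [0.2, -0.9, 0.0]
finger_gap: 0.492
```

Request:
move_arm(
  jaw=[0.5, 0.5, 0.5, 0.5, 0.5],
  translation=[
    [0, 0, -0.02],
    [0, 0, -0.05],
    [0, 0, -0.08],
    [0, 0, -0.11],
    [0, 0, -0.13],
  ],
  delta_rot=[
    [0, 0, 0],
    [0, 0, 0],
    [0, 0, 0],
    [0, 0, 0],
    [0, 0, 0],
  ],
)

```text
t: 20.45
ee_pos: [0.5081, -0.322, 0.1923]
eef_rot: [-3.14, 0.001, -2.695]
contact_force: [1.2, 0.6, 0.1]
finger_gap: 0.497
```

```bash
python3 - <<'E'
from h import *
s=bot.get_state();print(s["t"],s["ee_pos"],s["eef_rot"],s["finger_gap"])
print(tool((.475,-.22,.19)))
E
```

```text
20.45 [ 0.5081 -0.322   0.1923] [-3.1396  0.0012 -2.6953] 0.49687711415238595
[-0.0141  0.1063  0.0021]
```

Request:
move_arm(
  jaw=[0.5, 0.5, 0.5, 0.5, 0.5, 0.5],
  translation=[
    [-0.004, 0.03, 0],
    [-0.008, 0.06, 0],
    [-0.012, 0.09, 0],
    [-0.014, 0.106, 0],
    [-0.014, 0.106, 0],
    [-0.014, 0.106, 0],
  ],
  delta_rot=[
    [0, 0, 6],
    [0, 0, 12],
    [0, 0, 19],
    [0, 0, 25],
    [0, 0, 25.6],
    [0, 0, 25.6],
  ],
)

```text
t: 20.95
ee_pos: [0.4745, -0.2196, 0.1897]
eef_rot: [-3.141, 0.0, -3.14]
contact_force: [0.3, -0.1, -0.1]
finger_gap: 0.5
```

```bash
python3 - <<'E'
from h import *
import json
s=bot.get_state();print(s["t"],s["ee_pos"],s["eef_rot"])
c=optics.calibration("wrist"); a=optics.capture("wrist")[:,:,::-1].copy();cv2.imwrite("pics/w8.png",a)
json.dump({k:np.array(v).tolist() for k,v in c.items()},open("cw8.json","w"))
cv2.imwrite("pics/w8c.png",cv2.resize(a[105:155,310:370],None,fx=12,fy=12,interpolation=cv2.INTER_CUBIC))
E
```

```text
20.95 [ 0.4745 -0.2196  0.1897] [-3.1413  0.0004 -3.1401]
```

View pics/w8c.png

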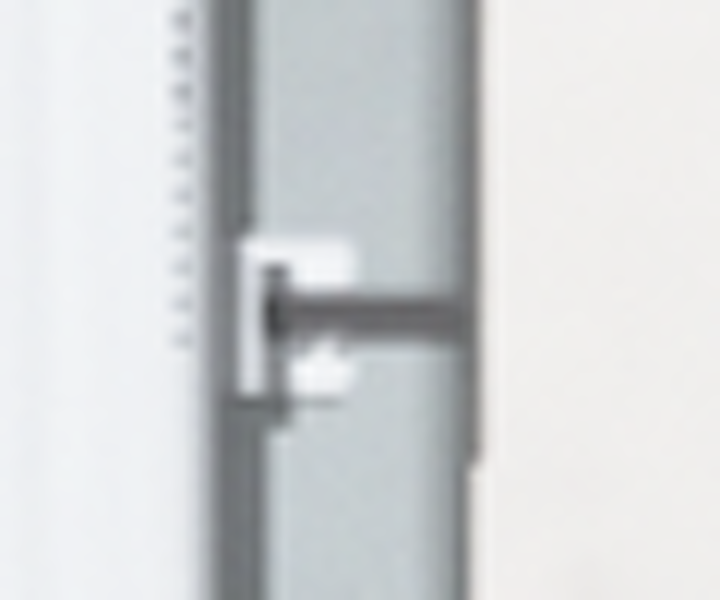

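The pointer line (row ~316) and the mark (row ~318) are now level in the enlarged view. Last step: back away and check the tin once more.

Request:
move_arm(
  jaw=[0.5, 0.5, 0.5, 0.5, 0.5, 0.5],
  translation=[
    [0, 0.02, -0.03],
    [0, 0.05, -0.06],
    [0, 0.08, -0.08],
    [0, 0.1, -0.1],
    [0, 0.11, -0.1],
    [0, 0.11, -0.1],
  ],
  delta_rot=[
    [0, 0, 0],
    [0, 0, 0],
    [0, 0, 0],
    [0, 0, 0],
    [0, 0, 0],
    [0, 0, 0],
  ],
)

```text
t: 21.5
ee_pos: [0.4754, -0.1094, 0.2904]
eef_rot: [-3.141, 0.002, -3.139]
contact_force: [0.6, 0.1, 0.2]
finger_gap: 0.501
```

```bash
python3 - <<'E'
from h import *
s=bot.get_state();print(s["t"],s["ee_pos"],s["eef_rot"])
c=optics.calibration("wrist"); a=optics.capture("wrist")[:,:,::-1].copy();cv2.imwrite("pics/w9.png",a)
for t in (45,55,65): ridge(a,c,t)
r=rect(a,c,.099,.46,.55,-.23,-.12,.00025);cv2.imwrite("pics/r9.png",cv2.resize(r,None,fx=1.7,fy=1.7))
cv2.imwrite("pics/b9.png",rect(a,c,.012,.43,.585,-.46,-.09,.0005))
cv2.imwrite("pics/s9.png",optics.capture("scene")[:,:,::-1]);cv2.imwrite("pics/t9.png",optics.capture("top")[:,:,::-1])
E
```

```text
21.5 [ 0.4754 -0.1094  0.2904] [-3.1411  0.0022 -3.1393]
```

View pics/w9.png

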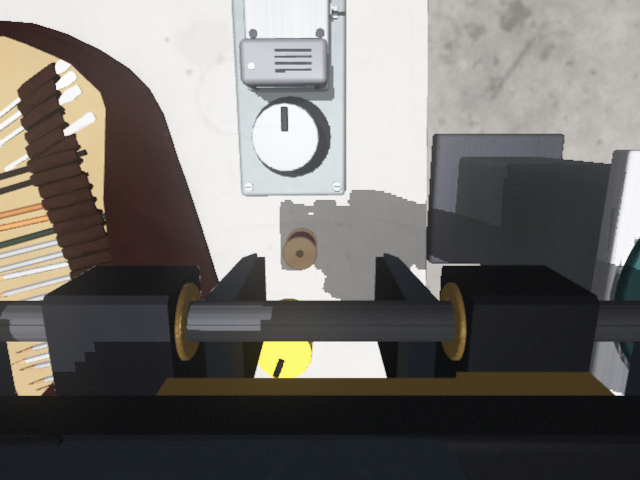

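View pics/b9.png

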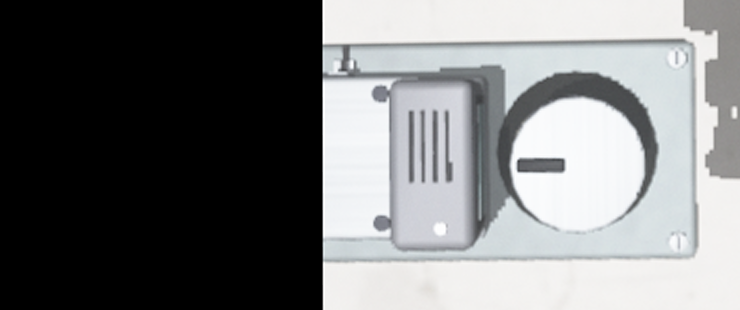

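View pics/s9.png

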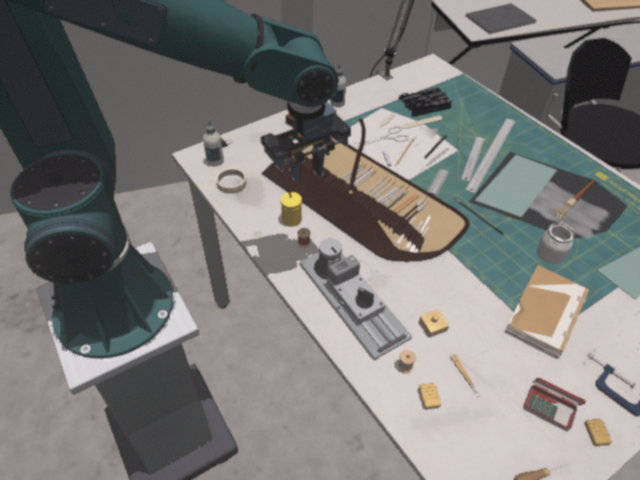

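```bash
python3 - <<'E'
from h import *
c=optics.calibration("wrist"); a=cv2.imread("pics/w9.png")
for t in (90,120,150): ridge(a,c,t,x0=.485,x1=.525,y0=-.2,y1=-.172)
def fit(z,inv,x0=.45,x1=.56,y0=-.225,y1=-.12,s=.00025):
    g=cv2.cvtColor(rect(a,c,z,x0,x1,y0,y1,s),cv2.COLOR_BGR2GRAY); return g
g=fit(.096,0); g=fit(.096,0); m=(g>225).astype(np.uint8)
cv2.imwrite("pics/g9.png",g)
E
```

```text
thr 90 ctr [ 0.4879 -0.1987] area mm2 19.312500000000004 angle -16.57897608893422 len [0.003 0.008]
thr 120 ctr [ 0.4885 -0.1985] area mm2 26.8125 angle -16.23891376176817 len [0.0035 0.0097]
thr 120 ctr [ 0.503  -0.1882] area mm2 89.99999999999999 angle -89.51467084898756 len [0.0049 0.0182]
thr 120 ctr [ 0.5168 -0.1973] area mm2 19.75 angle -147.42409876309455 len [0.0022 0.0136]
thr 150 ctr [ 0.4889 -0.1983] area mm2 32.0 angle -15.68909448671714 len [0.0038 0.0111]
thr 150 ctr [ 0.503  -0.1881] area mm2 99.9375 angle -89.96959680375963 len [0.0053 0.0187]
thr 150 ctr [ 0.5175 -0.1965] area mm2 31.4375 angle -145.6932597606727 len [0.0031 0.0171]
```

View pics/g9.png

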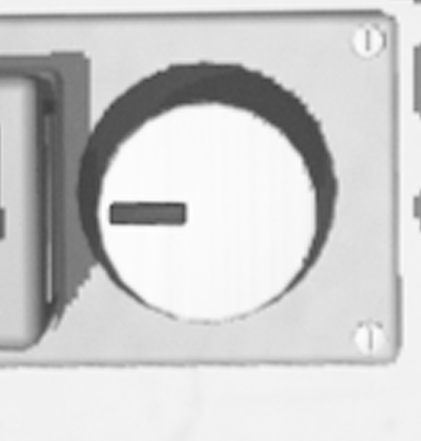

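```bash
python3 - <<'E'
from bench import bot
bot.close_job()
E
```

```text
the job is handed in; nothing more can be done
```

I turned the tin so its label faces the reader, let go of it, then wound the knob until the pointer stood level with the index mark. I handed the job in at about 21.6 s.

- **Tin turn:** I gripped and lifted the bare-metal tin, turned it 63° clockwise, then regripped it and turned it back 3.4°. The lid ridge now measures about −89.7°; square to the base is −89.4°.
- **Tin position:** The tin stands upright, about 1–2 mm from the middle of the rest by averaging two views. The views disagreed: the last one alone put it about 3 mm off, and an earlier one under 1 mm.
- **Carriage:** I wound the knob about 132°, found the pointer roughly 0.6 mm short, and turned it 2.4° more. In the close-up the pointer line and the mark then looked level, to within about 0.2 mm.
- **Other checks:** In the last scene picture the other things on the table look unmoved, including the yellow tin. The arm was clear of everything at the end. No check failed.

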